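# Feel out the worn lever tap and lock it out

## Robot

A 6-joint arm with a two-finger parallel gripper is mounted at the origin on a cart in front of the work surface, level with it; the furniture and walls round the work are solid. World frame = base frame: x ahead of the robot, y to its left, z up, the work surface at z = 0. Lengths are in m, angles in rad, forces in N, time in s.
With the tool pointing down it reaches from about 0.35 to 0.975 m from the base axis. Payload 17.4 kg.
Tool frame: the origin (TCP) lies between the finger pads; the fingertips stand 19 mm ahead of it and the grasp point (between the pads) is the TCP; z points along the fingers, x is the direction in which the jaws open and shut, and the axes are right-handed (so a half turn about z gives the same grasp; the last joint's range is limited). The gripper opens to 85 mm and grips with 20 to 120 N. Pads are 22 mm wide; open, the fingers measure 114 mm over their backs; the gripper's body (76 mm by 85 mm) begins 54 mm behind the grasp point. The pads swing forward as they close: fully open they stand 13 mm farther back than shut.
Start: joints at [1.129, 0.116, 1.442, -0, 1.584, -0.038], TCP at [0.265, 0.621, 0.25] pointing down, gripper open.
Joint ranges: [-2.83, 2.83], [-0.83, 2.19], [0.07, 2.5], [-1.14, 4.28], [0.01, 3], [-2.97, 2.97]. Speed limits (rad/s): [1.89, 1.89, 2.22, 3.14, 3.14, 3.14].

## Interface

Orientations are given as [roll, pitch, yaw] about the fixed x, y, z axes, in that order (R = Rz(yaw) Ry(pitch) Rx(roll)).
In Python, from bench import manip gives the robot as it stands. The module is installed in compiled form; this text tells all that it offers.
- The arm moves only by the shell command python3 -m jog 'ROWS' [FORCE]. ROWS is a JSON object of lists of equal length, an entry for each row: "translation": the shift along the tool's x, y, z in m, a list of three; "roll": the turn about the tool's z in rad; "jaw": the gripper command: -1 is shut, 1 is fully open, values between are in proportion. In form: {"translation": [[tx, ty, tz], ...], "roll": [roll, ...], "jaw": [jaw, ...]}. A call has 1 to 10 rows; each row shifts and turns the commanded pose from where the row before left it, along the tool's axes as they then stand; what a row does not reach is not made up. A row lasts 1/8 s, in which the tool goes at most 62.5 mm and 10.7 degrees, less where a joint would pass 70% of its speed; a pose out of reach is approached as far as the arm can. A call is refused whole if a number of a shift passes 0.0625 or a number of a turn 0.188, either way. A call with a gripper value outside its range is refused whole. The fingers move at their own pace and stop on an object; FORCE is the grip in N (left out, the last holds). Time passes only in rows, so rows that do not move let the fingers close. It gives the time, the measured TCP pose, the force and the opening at its end, in the units of the state.
- manip.observe(): the state, without advancing time (a new reading comes with each control period).
- manip.read_camera(name): name is "side" or "top" or "wrist"; returns a dict with "img" (384x512x3 uint8, red, green, blue), "fx", "fy", "cx", "cy" (pixels), "R" (3x3) and "t" (3): a world point X has camera coordinates R X + t. Camera axes: x right, y down, z forward; pixel columns grow to the right and rows downward; lengths in m; the calibration is good to about 2 mm. A picture is of the moment at which its call begins. There is no depth.
- manip.job_done(): hands the job in, once; it reports no verdict.
The state is a dict: "t": time; "joint_positions": joint angles; "joint_vel": joint speeds; "joint_efforts": joint torques, N m; "eef_pos": TCP position; "tcp_rot": TCP orientation; "force": force on the tool from outside, world axes, zero at the start; "moment": the same for the moment, N m; "opening": finger opening in m.
Only numpy, scipy, OpenCV 4.12 (cv2) and the standard library are available. Lean on these libraries where they do the work, as an engineer would, in place of code of your own. Each camera call takes 0.05 s, during which the arm holds its last target.

## Task

One of the three lever taps on the gas manifold has a worn spindle: its lever has clearly more free play than the other two, though they look the same. Find it by taking the levers at their black knobs and rocking them gently, first to the left and then to the right, just until you feel them resist, never forcing a tap; then slide home the lock-out bolt of the worn tap, towards its lever, as far as it goes. Leave the bolts of the sound taps open and the jar, bottles and dish round the manifold where they are.

Things in the scene. Friction and masses are not known exactly. Their poses are not given: they have to be found in the camera images.
- lever_knob_left (a point): Centre of the upright black knob on the leftmost (+y) tap's lever when straight (at the start up to 1.5 mm to either side). Knob 16 mm wide, its top 18 mm above this point, the lever 28 mm below it. The point is fixed to the manifold, does not follow the knob. Axes: x to the spindle, 75 mm away, about which the knob swings; y left; z up. Free play at the knob: sound 1.5 mm, worn 10.5 mm each way.
- bolt_knob_left (a point): Centre of the upright steel knob, 16 mm wide, on the leftmost (+y) tap's lock-out bolt when open (may start up to 2 mm nearer the spindle). Its top is 18 mm above, the guide cheeks beside it end 24 mm below. Fixed to the manifold, does not follow the knob. Same axes; the bolt slides 22 mm along -x (to the spindle) to its stop, resists with about 2.5 N and stays where left.
- lever_knob_middle (a point): Centre of the upright black knob on the middle tap's lever when straight (at the start up to 1.5 mm to either side). Knob 16 mm wide, its top 18 mm above this point, the lever 28 mm below it. The point is fixed to the manifold, does not follow the knob. Axes: x to the spindle, 75 mm away, about which the knob swings; y left; z up. Free play at the knob: sound 1.5 mm, worn 10.5 mm each way.
- bolt_knob_middle (a point): Centre of the upright steel knob, 16 mm wide, on the middle tap's lock-out bolt when open (may start up to 2 mm nearer the spindle). Its top is 18 mm above, the guide cheeks beside it end 24 mm below. Fixed to the manifold, does not follow the knob. Same axes; the bolt slides 22 mm along -x (to the spindle) to its stop, resists with about 2.5 N and stays where left.
- lever_knob_right (a point): Centre of the upright black knob on the rightmost (-y) tap's lever when straight (at the start up to 1.5 mm to either side). Knob 16 mm wide, its top 18 mm above this point, the lever 28 mm below it. The point is fixed to the manifold, does not follow the knob. Axes: x to the spindle, 75 mm away, about which the knob swings; y left; z up. Free play at the knob: sound 1.5 mm, worn 10.5 mm each way.
- bolt_knob_right (a point): Centre of the upright steel knob, 16 mm wide, on the rightmost (-y) tap's lock-out bolt when open (may start up to 2 mm nearer the spindle). Its top is 18 mm above, the guide cheeks beside it end 24 mm below. Fixed to the manifold, does not follow the knob. Same axes; the bolt slides 22 mm along -x (to the spindle) to its stop, resists with about 2.5 N and stays where left.
- spindle_a (a joint): Twist of tap a's spindle (rad), + when its knob is pressed left, sprung to 0: past the free play (under 0.5 N) the knob gives 1 mm per 2.7 N, 0.01 rad per 2 N. Beyond 0.01 rad the play's end is felt; beyond 0.08 rad (16 N) the tap is forced. Which place (left, middle, right) each of taps a, b, c has, and so where the worn one is, changes from run to run.
- spindle_b (a joint): Twist of tap b's spindle (rad), + when its knob is pressed left, sprung to 0: past the free play (under 0.5 N) the knob gives 1 mm per 2.7 N, 0.01 rad per 2 N. Beyond 0.01 rad the play's end is felt; beyond 0.08 rad (16 N) the tap is forced. Which place (left, middle, right) each of taps a, b, c has, and so where the worn one is, changes from run to run.
- spindle_c (a joint): Twist of tap c's spindle (rad), + when its knob is pressed left, sprung to 0: past the free play (under 0.5 N) the knob gives 1 mm per 2.7 N, 0.01 rad per 2 N. Beyond 0.01 rad the play's end is felt; beyond 0.08 rad (16 N) the tap is forced. Which place (left, middle, right) each of taps a, b, c has, and so where the worn one is, changes from run to run.
- bolt_a (a joint): Lock-out bolt of tap a (m): 0 open, 0.022 locked against its stop, its fork then straddles the lever's tail. Which place tap a has changes from run to run.
- bolt_b (a joint): Lock-out bolt of tap b (m): 0 open, 0.022 locked against its stop, its fork then straddles the lever's tail. Which place tap b has changes from run to run.
- bolt_c (a joint): Lock-out bolt of tap c (m): 0 open, 0.022 locked against its stop, its fork then straddles the lever's tail. Which place tap c has changes from run to run.
- jar: Bystander: jar with lid, 45 mm across, 62 mm high, behind the manifold; origin at the centre of its underside.
- weigh_bottle: Bystander: glass weighing bottle with knob lid, 43 mm across, 48 mm high, behind the manifold; origin at the centre of its underside.
- dish: Bystander: glass petri dish, 62 mm across, 13 mm high, left of the manifold; origin at the centre of its underside.
- drop_bottle: Bystander: small bottle with dropper cap, 40 mm across, 81 mm high, right of the manifold; origin at the centre of its underside.

How it is judged:
By the outcome, as a careful person would: the job done as asked, in the order asked, and still so for the second after the job is handed in, with the robot touching nothing.
It also fails if it takes over 54 s, if anything falls off the work surface, if the arm or the gripper's body presses on something with over 40 N, if the wrist force passes 120 N, or if a joint passes its speed limit or range.

## Working session

There is one attempt and no reset: what is moved stays moved. The work goes in short steps, Python scripts to look and compute and a shell command to move; the robot and the scene stay as the last step left them, time stands still between calls to the robot, and variables do not carry over. Pictures are saved under pics/ and viewed, and the job is handed in when it is done.

```bash
mkdir -p pics; ls
python3 - <<'E'
from bench import manip
import cv2,numpy as np
o=manip.observe()
for k,v in o.items(): print(k,np.round(v,4))
for n in ["side","top","wrist"]:
    c=manip.read_camera(n); cv2.imwrite(f"pics/{n}0.png",c["img"][:,:,::-1])
    print(n,c["fx"],c["cx"],c["cy"],np.round(c["R"],4).tolist(),np.round(c["t"],4), -np.array(c["R"]).T@c["t"])
E
```

```text
pics
t 0.0
joint_positions [ 1.1292  0.1165  1.4423 -0.      1.584  -0.0378]
joint_vel [ 0.0002  0.0005  0.0005  0.001   0.001  -0.0005]
joint_efforts [ 2.50000e-03 -7.31992e+01 -6.32498e+01  1.00000e-04  6.30000e-03
  0.00000e+00]
eef_pos [0.2652 0.6206 0.2496]
tcp_rot [-3.1416e+00  1.2000e-03  1.1670e+00]
force [-0.1955 -0.4822  0.8688]
moment [-0.0198  0.0083  0.0229]
opening 0.0854
side 463.8027935366643 258.00595234059995 204.47115708687616 [[0.9972, 0.0749, 0.0091], [0.0432, -0.4685, -0.8824], [-0.0618, 0.8803, -0.4704]] [-0.6057  0.0594  1.1453] [ 0.6721757  -0.93496027  0.59670787]
top 432.56621345677127 254.1076521528537 195.70227301537614 [[-0.0142, -0.9999, -0.0051], [-0.9861, 0.0149, -0.1654], [0.1655, 0.0027, -0.9862]] [0.0038 0.602  1.2494] [ 0.38697655 -0.00858507  1.33174309]
wrist 313.87110694819785 249.9688054548348 191.65540572676483 [[0.3929, 0.9196, -0.0015], [0.8772, -0.3743, 0.3007], [0.2759, -0.1195, -0.9537]] [-0.6749 -0.0387  0.3794] [0.19435728 0.65147618 0.37245234]
```

View pics/side0.png

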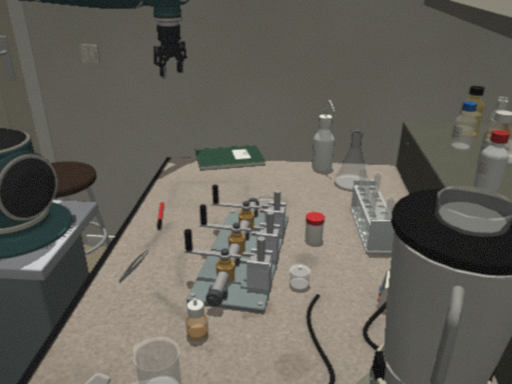

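View pics/top0.png

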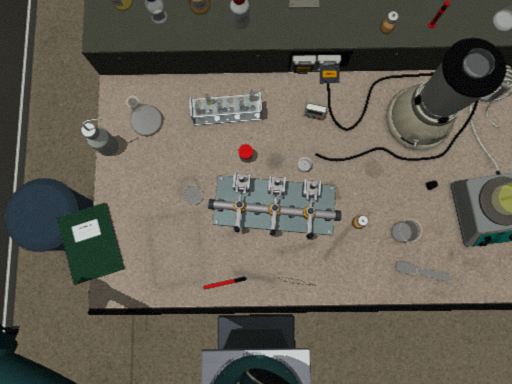

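View pics/wrist0.png

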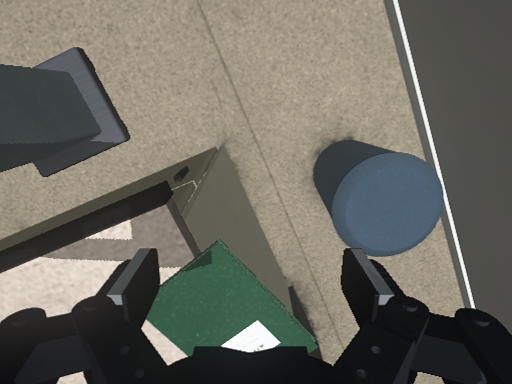

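Run:
```python
import cv2
a=cv2.imread("pics/top0.png")[160:250,180:380]; cv2.imwrite("pics/topc.png",cv2.resize(a,None,fx=4,fy=4,interpolation=cv2.INTER_CUBIC))
a=cv2.imread("pics/side0.png")[170:320,170:310]; cv2.imwrite("pics/sidec.png",cv2.resize(a,None,fx=4,fy=4,interpolation=cv2.INTER_CUBIC))
```

```text
(no output)
```

View pics/topc.png

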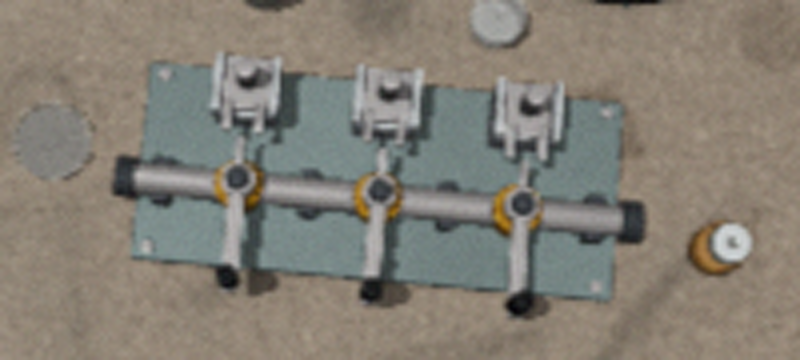

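View pics/sidec.png

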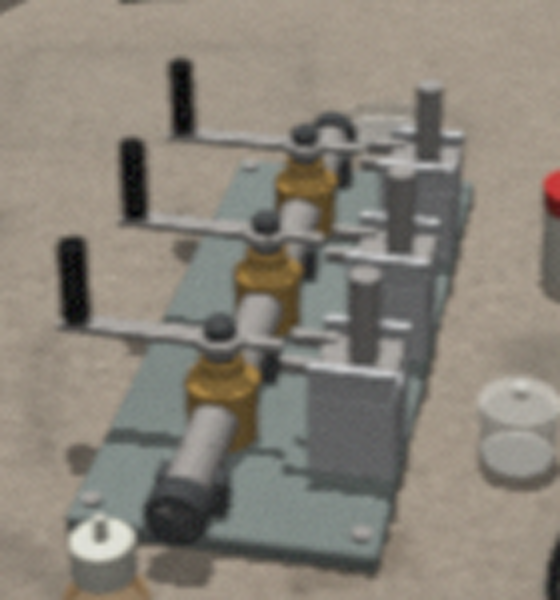

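```bash
cat > h.py <<'E'
from bench import manip
import cv2,numpy as np
def P(c): 
    K=np.array([[c["fx"],0,c["cx"]],[0,c["fy"],c["cy"]],[0,0,1.]]); return K@np.c_[c["R"],c["t"]]
def tri(c1,u1,c2,u2):
    X=cv2.triangulatePoints(P(c1),P(c2),np.array(u1,float),np.array(u2,float))[:,0]; X=X[:3]/X[3]
    e=[np.linalg.norm(proj(c,X)-u) for c,u in((c1,u1),(c2,u2))]
    return X,e
def proj(c,X):
    x=P(c)@np.append(X,1); return x[:2]/x[2]
def atz(c,u,z):
    C=-np.array(c["R"]).T@c["t"]; d=np.array(c["R"]).T@[(u[0]-c["cx"])/c["fx"],(u[1]-c["cy"])/c["fy"],1]
    return C+d*(z-C[2])/d[2]
E
python3 - <<'E'
from h import *
s=manip.read_camera("side");t=manip.read_camera("top")
S={'LL':(180,62),'LM':(132,143),'LR':(72,242),'BL':(429,86),'BM':(401,170),'BR':(366,271),'SL':(305,132),'SM':(264,217),'SR':(219,321)}
T={'LL':(229,272),'LM':(372,285),'LR':(520,298),'BL':(250,70),'BM':(392,83),'BR':(537,97),'SL':(237,175),'SM':(380,188),'SR':(523,202)}
for k in S:
    X,e=tri(s,(S[k][0]/4+170,S[k][1]/4+170),t,(T[k][0]/4+180,T[k][1]/4+160)); print(k,X.round(4),np.round(e,2))
E
```

```text
LL [0.5002 0.0436 0.1194] [0.38 0.37]
LM [ 0.4897 -0.0566  0.1181] [0.39 0.35]
LR [ 0.4787 -0.1602  0.1173] [0.25 0.21]
BL [0.6467 0.0276 0.1179] [0.99 0.92]
BM [ 0.6357 -0.0738  0.1179] [1.09 0.94]
BR [ 0.6239 -0.177   0.1186] [1.28 1.  ]
SL [0.5749 0.0389 0.0787] [0.33 0.31]
SM [ 0.563  -0.0656  0.0806] [0.17 0.14]
SR [ 0.5519 -0.1693  0.0807] [0.53 0.42]
```

```bash
python3 -m jog '{"translation":[[0,0,0],[0,0,0],[-0.045,0.025,0],[-0.045,0.025,0],[-0.045,0.025,0],[-0.045,0.025,0],[-0.045,0.025,0],[-0.045,0.025,0],[-0.045,0.025,0],[-0.045,0.025,0]],"roll":[-0.147,-0.147,0,0,0,0,0,0,0,0],"jaw":[1,0.3,0.1,0,0,0,0,0,0,0]}' 20
python3 -m jog '{"translation":[[-0.045,0.025,0],[-0.045,0.025,0],[-0.045,0.023,0],[-0.03,0.012,0],[-0.023,0.012,0.02],[0,0,0.02],[0,0,0]],"roll":[0,0,0,0,0,0,0],"jaw":[0,0,0,0,0,0,0]}' 20
```

```text
t: 1.5
eef_pos: [0.4249, 0.2394, 0.2504]
tcp_rot: [3.141, -0.0, 1.461]
force: [1.4, -0.6, -0.8]
opening: 0.0428
t: 2.38
eef_pos: [0.4996, 0.0438, 0.2087]
tcp_rot: [-3.139, 0.0, 1.461]
force: [-0.1, 0.4, 0.1]
opening: 0.0425
```

Run:
```python
from h import *
c=manip.read_camera("wrist"); cv2.imwrite("pics/w1.png",c["img"][:,:,::-1])
np.savez("w1.npz",**{k:c[k] for k in c})
print(-np.array(c["R"]).T@c["t"])
for z in (.0725,.1185): print(proj(c,[.5,.0436,z]),proj(c,[.647,.0276,z]))
```

```text
[0.42340437 0.0528186  0.33168594]
[249.30178397 187.48929061] [249.60643271 328.96011817]
[249.12537569 205.67627166] [249.50819802 367.14617698]
```

View pics/w1.png

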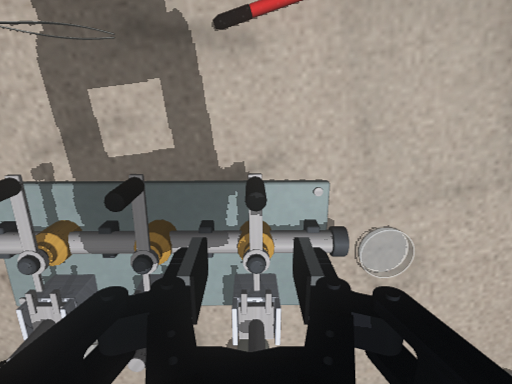

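Run:
```python
import cv2
a=cv2.imread("pics/w1.png")[165:365,180:340]; cv2.imwrite("pics/w1c.png",cv2.resize(a,None,fx=3.7,fy=3,interpolation=cv2.INTER_CUBIC)) if 0 else cv2.imwrite("pics/w1c.png",cv2.resize(a,None,fx=3,fy=3,interpolation=cv2.INTER_CUBIC))
a=cv2.imread("pics/w1.png")[165:365,0:200]; cv2.imwrite("pics/w1d.png",cv2.resize(a,None,fx=3,fy=3,interpolation=cv2.INTER_CUBIC))
```

```text
(no output)
```

View pics/w1c.png

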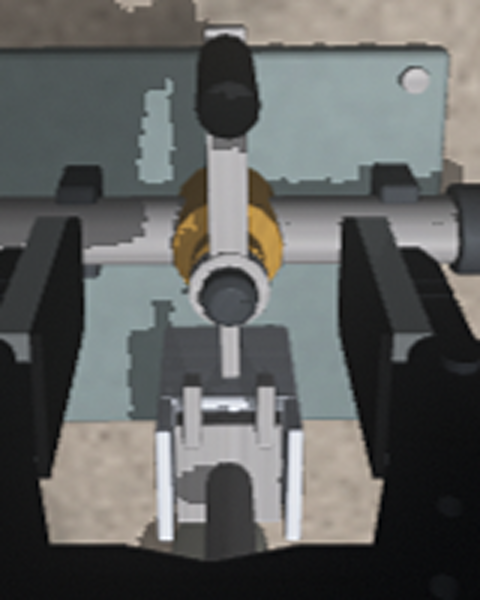

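View pics/w1d.png

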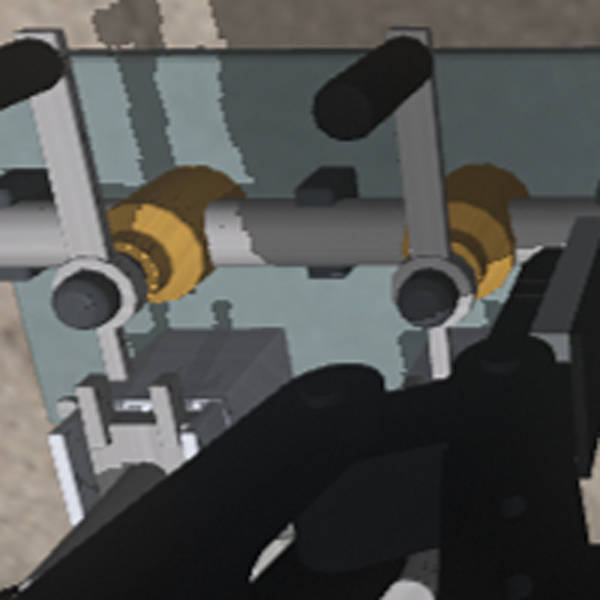

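Run:
```python
from h import *
c=dict(np.load("w1.npz"))
pts={'LL':((256,201.3),.1185),'LM':((115,200.7),.1185),'SL':((256.7,264),.0797),'SM':((142.5,264.5),.0797)}
ex=np.array([np.cos(-.11),np.sin(-.11)]);ey=np.array([-ex[1],ex[0]])
o=manip.observe();print(o["eef_pos"],o["tcp_rot"])
for k,(u,z) in pts.items():
    X=atz(c,u,z); d=X[:2]-o["eef_pos"][:2]; print(k,X.round(4),"local",(d@ex).round(4),(d@ey).round(4))
```

```text
[0.49999768 0.04408012 0.209969  ] [-3.14053412e+00 -1.07995436e-05  1.46153099e+00]
LL [0.4972 0.0489 0.1185] local -0.0033 0.0045
LM [ 0.4857 -0.0517  0.1185] local -0.0037 -0.0968
SL [0.5705 0.0425 0.0797] local 0.0702 0.0062
SM [ 0.5597 -0.0605  0.0797] local 0.0708 -0.0974
```

```bash
python3 -m jog '{"translation":[[0.004,-0.002,0.03],[0,0,0.028],[0,0,0]],"roll":[0,0,0],"jaw":[0,0,0]}' 20
python3 - <<'E'
from h import *
c=manip.read_camera("wrist"); np.savez("w2.npz",**c)
im=c["img"][:,:,::-1]
cv2.imwrite("pics/w2.png",im); cv2.imwrite("pics/w2c.png",cv2.resize(im[150:350,150:350],None,fx=3,fy=3,interpolation=cv2.INTER_CUBIC))
o=manip.observe();print(o["eef_pos"],o["force"])
print(proj(c,[*o["eef_pos"][:2],.1185]))
E
```

```text
t: 2.8
eef_pos: [0.4982, 0.0484, 0.1515]
tcp_rot: [-3.14, 0.0, 1.462]
force: [0.6, -1.0, 0.8]
opening: 0.0427
[0.49878159 0.04829407 0.153087  ] [0.67907034 0.67674008 0.64134958]
[249.01272212 241.56850301]
```

View pics/w2c.png

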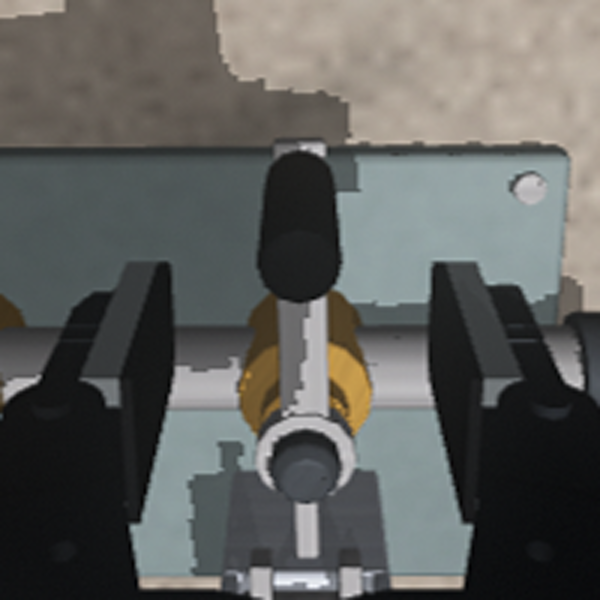

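```bash
python3 -m jog '{"translation":[[0,-0.001,0.03],[0,0,0.022],[0,0,0],[0,0,0],[0,0,0],[0,0,0]],"roll":[0,0,0,0,0,0],"jaw":[0,0,-0.3,-0.54,-0.54,-0.54]}' 20
python3 -c "
from bench import manip
o=manip.observe();print(o['eef_pos'],o['force'],o['opening'])"
```

```text
t: 3.6
eef_pos: [0.4981, 0.0478, 0.1011]
tcp_rot: [3.141, -0.0, 1.461]
force: [-0.2, 0.6, -0.2]
opening: 0.0193
[0.49814817 0.04779886 0.1011174 ] [-0.22972295  0.56464852 -0.16902533] 0.0193201664853216
```

```bash
for i in 1; do python3 -m jog '{"translation":[[0.001,0,0],[0.001,0,0],[0,0,0]],"roll":[0,0,0],"jaw":[-0.54,-0.54,-0.54]}'; done;  python3 -m jog '{"translation":[[0.001,0,0],[0,0,0]],"roll":[0,0],"jaw":[-0.54,-0.54]}'
```

```text
t: 3.98
eef_pos: [0.4981, 0.0498, 0.1003]
tcp_rot: [-3.142, 0.0, 1.461]
force: [-0.2, 0.1, -0.2]
opening: 0.0195
t: 4.22
eef_pos: [0.4982, 0.0508, 0.1003]
tcp_rot: [-3.142, 0.0, 1.461]
force: [-0.5, -0.5, 1.6]
opening: 0.0194
```

```bash
python3 -m jog '{"translation":[[0.001,0,0],[0,0,0]],"roll":[0,0],"jaw":[-0.54,-0.54]}'
```

```text
t: 4.47
eef_pos: [0.4983, 0.0518, 0.1003]
tcp_rot: [-3.142, -0.0, 1.461]
force: [-0.0, -0.3, -0.9]
opening: 0.0197
```

```bash
for i in 1; do python3 -m jog '{"translation":[[0.001,0,0],[0,0,0]],"roll":[0,0],"jaw":[-0.54,-0.54]}'; done
```

```text
t: 4.72
eef_pos: [0.4984, 0.0528, 0.1003]
tcp_rot: [-3.141, 0.0, 1.461]
force: [-0.3, 0.7, 0.2]
opening: 0.0197
```

```bash
for i in 1; do python3 -m jog '{"translation":[[0.001,0,0],[0,0,0]],"roll":[0,0],"jaw":[-0.54,-0.54]}'; done
```

```text
t: 4.97
eef_pos: [0.4984, 0.0537, 0.1003]
tcp_rot: [-3.141, 0.0, 1.461]
force: [-2.0, -2.0, 1.4]
opening: 0.0199
```

```bash
python3 -m jog '{"translation":[[0.001,0,0],[0,0,0]],"roll":[0,0],"jaw":[-0.54,-0.54]}'
```

```text
t: 5.22
eef_pos: [0.4985, 0.0546, 0.1003]
tcp_rot: [-3.141, 0.0, 1.461]
force: [-2.0, -4.0, 1.9]
opening: 0.0199
```

```bash
python3 -m jog '{"translation":[[0.001,0,0],[0,0,0]],"roll":[0,0],"jaw":[-0.54,-0.54]}'
```

```text
t: 5.48
eef_pos: [0.4986, 0.0554, 0.1003]
tcp_rot: [-3.141, 0.001, 1.461]
force: [-3.6, -6.7, 2.5]
opening: 0.0197
```

```bash
python3 -m jog '{"translation":[[-0.003,0,0],[-0.003,0,0],[-0.001,0,0],[0,0,0]],"roll":[0,0,0,0],"jaw":[-0.54,-0.54,-0.54,-0.54]}'
```

```text
t: 5.98
eef_pos: [0.498, 0.0488, 0.1003]
tcp_rot: [3.141, -0.0, 1.461]
force: [0.0, 0.1, -0.4]
opening: 0.0198
```

```bash
python3 -m jog '{"translation":[[-0.001,0,0],[0,0,0]],"roll":[0,0],"jaw":[-0.54,-0.54]}'
```

```text
t: 6.22
eef_pos: [0.4978, 0.0478, 0.1003]
tcp_rot: [-3.142, 0.0, 1.461]
force: [-0.5, 0.1, 0.6]
opening: 0.0195
```

```bash
python3 -m jog '{"translation":[[-0.001,0,0],[0,0,0]],"roll":[0,0],"jaw":[-0.54,-0.54]}'
```

```text
t: 6.48
eef_pos: [0.4977, 0.0467, 0.1003]
tcp_rot: [-3.142, 0.0, 1.461]
force: [0.5, -0.2, -0.2]
opening: 0.0198
```

```bash
python3 -m jog '{"translation":[[-0.001,0,0],[0,0,0]],"roll":[0,0],"jaw":[-0.54,-0.54]}'
```

```text
t: 6.72
eef_pos: [0.4976, 0.0457, 0.1003]
tcp_rot: [-3.142, -0.0, 1.461]
force: [-0.4, 0.2, -0.4]
opening: 0.0196
```

```bash
python3 -m jog '{"translation":[[-0.001,0,0],[0,0,0]],"roll":[0,0],"jaw":[-0.54,-0.54]}'
```

```text
t: 6.98
eef_pos: [0.4975, 0.0448, 0.1003]
tcp_rot: [-3.142, -0.0, 1.461]
force: [-0.1, 2.9, -0.7]
opening: 0.0198
```

```bash
python3 -m jog '{"translation":[[-0.001,0,0],[0,0,0]],"roll":[0,0],"jaw":[-0.54,-0.54]}'
```

```text
t: 7.22
eef_pos: [0.4974, 0.0439, 0.1003]
tcp_rot: [-3.142, -0.0, 1.461]
force: [-2.2, 5.0, 0.6]
opening: 0.0195
```

```bash
python3 -m jog '{"translation":[[-0.001,0,0],[0,0,0]],"roll":[0,0],"jaw":[-0.54,-0.54]}'
```

```text
t: 7.48
eef_pos: [0.4973, 0.043, 0.1003]
tcp_rot: [-3.141, -0.001, 1.461]
force: [-1.0, 6.1, 0.5]
opening: 0.0195
```

```bash
python3 -m jog '{"translation":[[0.006,0,0],[0,0,0],[0,0,-0.025],[0,0,-0.027],[-0.05,0,0],[-0.052,0,0],[0,0,0]],"roll":[0,0,0,0,0,0,0],"jaw":[-0.54,0,0,0,0,0,0]}' 20
cat > look.py <<'E'
from h import *
import sys
n=sys.argv[1]
c=manip.read_camera("wrist"); np.savez(n+".npz",**c)
im=c["img"][:,:,::-1]
cv2.imwrite(f"pics/{n}.png",im); cv2.imwrite(f"pics/{n}c.png",cv2.resize(im[150:350,150:350],None,fx=3,fy=3,interpolation=cv2.INTER_CUBIC))
o=manip.observe();print(o["eef_pos"],o["tcp_rot"],o["force"])
p=proj(c,[*o["eef_pos"][:2],.1185]);print(p,(p-150)*3)
E
python3 look.py w3
```

```text
t: 8.35
eef_pos: [0.4864, -0.0553, 0.1524]
tcp_rot: [3.141, 0.001, 1.458]
force: [0.7, 0.4, -1.0]
opening: 0.0426
[ 0.48663353 -0.05385761  0.1523537 ] [3.14146554e+00 3.05538025e-04 1.45844048e+00] [0.28793046 0.85226408 0.07066563]
[251.70196815 239.82346121] [305.10590444 269.47038363]
```

View pics/w3c.png

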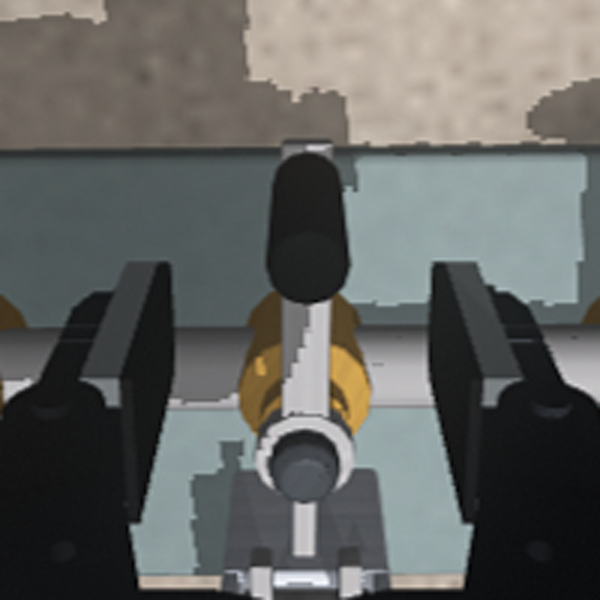

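```bash
python3 -m jog '{"translation":[[0.001,0,0.03],[0,0,0.022],[0,0,0],[0,0,0],[0,0,0],[0,0,0]],"roll":[0,0,0,0,0,0],"jaw":[0,0,-0.3,-0.54,-0.54,-0.54]}' 20; python3 -m jog '{"translation":[[0.001,0,0],[0.001,0,0],[0,0,0]],"roll":[0,0,0],"jaw":[-0.54,-0.54,-0.54]}'
```

```text
t: 9.15
eef_pos: [0.4872, -0.0516, 0.101]
tcp_rot: [3.141, 0.0, 1.461]
force: [-0.6, -0.8, 0.4]
opening: 0.0196
t: 9.52
eef_pos: [0.4871, -0.0496, 0.1003]
tcp_rot: [3.142, 0.0, 1.461]
force: [-0.1, -0.4, 0.3]
opening: 0.0196
```

```bash
python3 -m jog '{"translation":[[0.001,0,0],[0,0,0]],"roll":[0,0],"jaw":[-0.54,-0.54]}'
```

```text
t: 9.78
eef_pos: [0.4872, -0.0486, 0.1003]
tcp_rot: [-3.141, -0.0, 1.461]
force: [0.2, -0.3, -0.2]
opening: 0.0198
```

```bash
python3 -m jog '{"translation":[[0.001,0,0],[0,0,0]],"roll":[0,0],"jaw":[-0.54,-0.54]}'
```

```text
t: 10.02
eef_pos: [0.4873, -0.0476, 0.1003]
tcp_rot: [3.142, -0.0, 1.461]
force: [-0.4, 0.7, -1.0]
opening: 0.0198
```

```bash
python3 -m jog '{"translation":[[0.001,0,0],[0,0,0]],"roll":[0,0],"jaw":[-0.54,-0.54]}'
```

```text
t: 10.28
eef_pos: [0.4874, -0.0466, 0.1003]
tcp_rot: [3.142, 0.0, 1.461]
force: [0.1, 0.3, -0.1]
opening: 0.0198
```

```bash
python3 -m jog '{"translation":[[0.001,0,0],[0,0,0]],"roll":[0,0],"jaw":[-0.54,-0.54]}'
```

```text
t: 10.52
eef_pos: [0.4876, -0.0456, 0.1003]
tcp_rot: [-3.142, -0.0, 1.461]
force: [0.1, 0.5, 0.1]
opening: 0.0197
```

```bash
python3 -m jog '{"translation":[[0.001,0,0],[0,0,0]],"roll":[0,0],"jaw":[-0.54,-0.54]}'
```

```text
t: 10.78
eef_pos: [0.4877, -0.0446, 0.1003]
tcp_rot: [3.142, -0.0, 1.461]
force: [0.5, 0.2, 0.2]
opening: 0.0196
```

```bash
python3 -m jog '{"translation":[[0.001,0,0],[0,0,0]],"roll":[0,0],"jaw":[-0.54,-0.54]}'
```

```text
t: 11.02
eef_pos: [0.4878, -0.0436, 0.1003]
tcp_rot: [3.142, 0.0, 1.461]
force: [0.6, -0.0, -0.1]
opening: 0.0196
```

```bash
python3 -m jog '{"translation":[[0.001,0,0],[0,0,0]],"roll":[0,0],"jaw":[-0.54,-0.54]}'
```

```text
t: 11.28
eef_pos: [0.4879, -0.0427, 0.1003]
tcp_rot: [3.142, 0.0, 1.461]
force: [-0.2, -0.2, -0.4]
opening: 0.0198
```

```bash
python3 -m jog '{"translation":[[0.001,0,0],[0,0,0]],"roll":[0,0],"jaw":[-0.54,-0.54]}'
```

```text
t: 11.52
eef_pos: [0.488, -0.0417, 0.1003]
tcp_rot: [3.142, 0.0, 1.461]
force: [1.1, -2.6, -0.4]
opening: 0.0197
```

```bash
python3 -m jog '{"translation":[[0.001,0,0],[0,0,0]],"roll":[0,0],"jaw":[-0.54,-0.54]}'
```

```text
t: 11.78
eef_pos: [0.4881, -0.0408, 0.1003]
tcp_rot: [3.142, 0.0, 1.461]
force: [1.2, -5.7, -0.8]
opening: 0.0199
```

```bash
python3 -m jog '{"translation":[[0.001,0,0],[0,0,0]],"roll":[0,0],"jaw":[-0.54,-0.54]}'
```

```text
t: 12.02
eef_pos: [0.4882, -0.04, 0.1003]
tcp_rot: [3.141, 0.001, 1.461]
force: [1.5, -6.5, -1.5]
opening: 0.0195
```

```bash
python3 -m jog '{"translation":[[0.001,0,0],[0,0,0]],"roll":[0,0],"jaw":[-0.54,-0.54]}'
```

```text
t: 12.28
eef_pos: [0.4884, -0.0392, 0.1003]
tcp_rot: [3.141, 0.001, 1.461]
force: [0.4, -8.3, -1.2]
opening: 0.0196
```

```bash
python3 -m jog '{"translation":[[-0.004,0,0],[-0.004,0,0],[-0.004,0,0],[-0.004,0,0],[-0.004,0,0],[-0.003,0,0],[0,0,0]],"roll":[0,0,0,0,0,0,0],"jaw":[-0.54,-0.54,-0.54,-0.54,-0.54,-0.54,-0.54]}'
```

```text
t: 13.15
eef_pos: [0.4858, -0.0618, 0.1003]
tcp_rot: [3.142, 0.0, 1.461]
force: [0.1, -0.1, -0.4]
opening: 0.0201
```

```bash
python3 -m jog '{"translation":[[-0.001,0,0],[0,0,0]],"roll":[0,0],"jaw":[-0.54,-0.54]}'
```

```text
t: 13.4
eef_pos: [0.4857, -0.0625, 0.1003]
tcp_rot: [-3.142, 0.0, 1.461]
force: [0.2, 0.4, -0.5]
opening: 0.0197
```

```bash
python3 -m jog '{"translation":[[-0.001,0,0],[0,0,0]],"roll":[0,0],"jaw":[-0.54,-0.54]}'
```

```text
t: 13.65
eef_pos: [0.4856, -0.0636, 0.1003]
tcp_rot: [3.142, 0.0, 1.461]
force: [-0.7, 0.5, -0.0]
opening: 0.0194
```

```bash
python3 -m jog '{"translation":[[-0.001,0,0],[0,0,0]],"roll":[0,0],"jaw":[-0.54,-0.54]}'
```

```text
t: 13.9
eef_pos: [0.4855, -0.0646, 0.1003]
tcp_rot: [-3.142, 0.0, 1.461]
force: [0.4, -0.5, -0.0]
opening: 0.0196
```

```bash
python3 -m jog '{"translation":[[-0.001,0,0],[0,0,0]],"roll":[0,0],"jaw":[-0.54,-0.54]}'
```

```text
t: 14.15
eef_pos: [0.4853, -0.0656, 0.1003]
tcp_rot: [3.142, 0.0, 1.461]
force: [-0.5, -0.2, -0.8]
opening: 0.0196
```

```bash
python3 -m jog '{"translation":[[-0.001,0,0],[0,0,0]],"roll":[0,0],"jaw":[-0.54,-0.54]}'
```

```text
t: 14.4
eef_pos: [0.4852, -0.0666, 0.1003]
tcp_rot: [-3.142, 0.0, 1.461]
force: [0.2, 0.4, -0.3]
opening: 0.0198
```

```bash
python3 -m jog '{"translation":[[-0.001,0,0],[0,0,0]],"roll":[0,0],"jaw":[-0.54,-0.54]}'
```

```text
t: 14.65
eef_pos: [0.4851, -0.0676, 0.1003]
tcp_rot: [3.142, -0.0, 1.461]
force: [1.1, 0.7, -0.1]
opening: 0.0191
```

```bash
python3 -m jog '{"translation":[[-0.001,0,0],[0,0,0]],"roll":[0,0],"jaw":[-0.54,-0.54]}'
```

```text
t: 14.9
eef_pos: [0.4851, -0.0684, 0.1003]
tcp_rot: [3.142, -0.0, 1.461]
force: [1.3, 2.2, -0.4]
opening: 0.0192
```

```bash
python3 -m jog '{"translation":[[-0.001,0,0],[0,0,0]],"roll":[0,0],"jaw":[-0.54,-0.54]}'
```

```text
t: 15.15
eef_pos: [0.4849, -0.0694, 0.1003]
tcp_rot: [3.142, -0.0, 1.461]
force: [1.4, 5.5, -1.0]
opening: 0.0197
```

```bash
python3 -m jog '{"translation":[[-0.001,0,0],[0,0,0]],"roll":[0,0],"jaw":[-0.54,-0.54]}'
```

```text
t: 15.4
eef_pos: [0.4849, -0.0703, 0.1003]
tcp_rot: [3.141, -0.001, 1.461]
force: [1.0, 5.6, -1.8]
opening: 0.0202
```

```bash
python3 -m jog '{"translation":[[0.008,0,0],[0.007,0,0],[0,0,0],[0,0,-0.025],[0,0,-0.027],[-0.05,0,0],[-0.053,0,0],[0,0,0],[0,0,0]],"roll":[0,0,0,0,0,0,0,0,0],"jaw":[-0.54,-0.54,0,0,0,0,0,0,0]}' 20
python3 look.py w4
```

```text
t: 16.52
eef_pos: [0.4751, -0.1579, 0.1522]
tcp_rot: [-3.141, -0.0, 1.46]
force: [-0.3, -0.1, 0.3]
opening: 0.0426
[ 0.47519986 -0.15743741  0.15220804] [-3.14141540e+00 -1.91308990e-04  1.46128292e+00] [0.52749265 0.71597571 0.83142833]
[249.88120613 239.95851974] [299.6436184  269.87555921]
```

View pics/w4c.png

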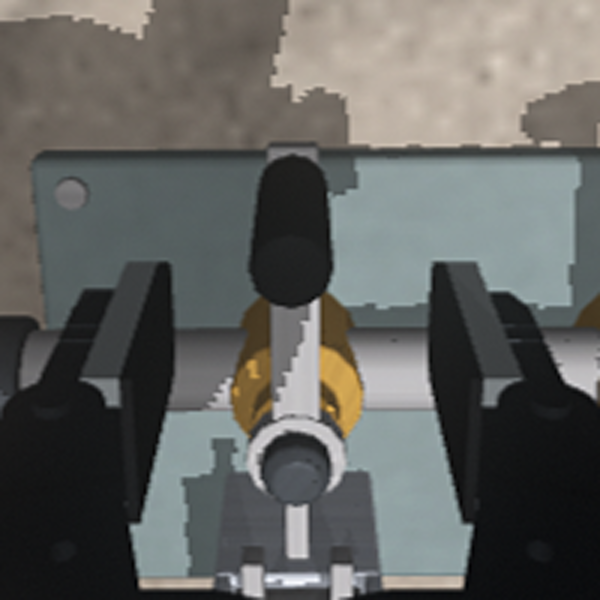

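```bash
python3 -m jog '{"translation":[[-0.0015,0,0.03],[0,0,0.022],[0,0,0],[0,0,0],[0,0,0],[0,0,0]],"roll":[0,0,0,0,0,0],"jaw":[0,0,-0.3,-0.54,-0.54,-0.54]}' 20; python3 -m jog '{"translation":[[0.001,0,0],[0.001,0,0],[0,0,0]],"roll":[0,0,0],"jaw":[-0.54,-0.54,-0.54]}'
```

```text
t: 17.32
eef_pos: [0.4753, -0.1595, 0.101]
tcp_rot: [3.141, 0.0, 1.461]
force: [0.1, -0.4, 0.4]
opening: 0.0195
t: 17.7
eef_pos: [0.4752, -0.1574, 0.1003]
tcp_rot: [-3.142, -0.0, 1.461]
force: [0.6, -0.7, 1.3]
opening: 0.0202
```

```bash
python3 -m jog '{"translation":[[0.001,0,0],[0,0,0]],"roll":[0,0],"jaw":[-0.54,-0.54]}'
```

```text
t: 17.95
eef_pos: [0.4754, -0.1564, 0.1003]
tcp_rot: [3.142, -0.0, 1.461]
force: [0.3, 0.5, 0.6]
opening: 0.0194
```

```bash
python3 -m jog '{"translation":[[0.001,0,0],[0,0,0]],"roll":[0,0],"jaw":[-0.54,-0.54]}'
```

```text
t: 18.2
eef_pos: [0.4754, -0.1555, 0.1003]
tcp_rot: [-3.142, 0.0, 1.461]
force: [-0.7, -1.3, 1.1]
opening: 0.0197
```

```bash
python3 -m jog '{"translation":[[0.001,0,0],[0,0,0]],"roll":[0,0],"jaw":[-0.54,-0.54]}'
```

```text
t: 18.45
eef_pos: [0.4755, -0.1546, 0.1004]
tcp_rot: [-3.142, 0.0, 1.461]
force: [-2.0, -2.9, 0.4]
opening: 0.0196
```

```bash
python3 -m jog '{"translation":[[0.001,0,0],[0,0,0]],"roll":[0,0],"jaw":[-0.54,-0.54]}'
```

```text
t: 18.7
eef_pos: [0.4756, -0.1537, 0.1004]
tcp_rot: [-3.141, 0.001, 1.461]
force: [-3.1, -5.3, 0.8]
opening: 0.0198
```

```bash
python3 -m jog '{"translation":[[0.001,0,0],[0,0,0]],"roll":[0,0],"jaw":[-0.54,-0.54]}'
```

```text
t: 18.95
eef_pos: [0.4757, -0.1529, 0.1004]
tcp_rot: [-3.141, 0.001, 1.461]
force: [-3.3, -6.9, 1.5]
opening: 0.0197
```

```bash
python3 -m jog '{"translation":[[-0.004,0,0],[-0.003,0,0],[-0.002,0,0],[0,0,0]],"roll":[0,0,0,0],"jaw":[-0.54,-0.54,-0.54,-0.54]}'
```

```text
t: 19.45
eef_pos: [0.4748, -0.1615, 0.1003]
tcp_rot: [-3.142, -0.0, 1.461]
force: [0.1, -0.4, 0.3]
opening: 0.0197
```

```bash
python3 -m jog '{"translation":[[-0.001,0,0],[0,0,0]],"roll":[0,0],"jaw":[-0.54,-0.54]}'
```

```text
t: 19.7
eef_pos: [0.4747, -0.1624, 0.1003]
tcp_rot: [3.142, -0.0, 1.461]
force: [0.5, 0.7, 0.7]
opening: 0.0194
```

```bash
python3 -m jog '{"translation":[[-0.001,0,0],[0,0,0]],"roll":[0,0],"jaw":[-0.54,-0.54]}'
```

```text
t: 19.95
eef_pos: [0.4746, -0.1634, 0.1003]
tcp_rot: [-3.142, -0.0, 1.461]
force: [-0.2, 1.2, 1.7]
opening: 0.0195
```

```bash
python3 -m jog '{"translation":[[-0.001,0,0],[0,0,0]],"roll":[0,0],"jaw":[-0.54,-0.54]}'
```

```text
t: 20.2
eef_pos: [0.4744, -0.1643, 0.1003]
tcp_rot: [-3.141, -0.0, 1.461]
force: [-0.8, 2.7, 0.5]
opening: 0.0195
```

```bash
python3 -m jog '{"translation":[[-0.001,0,0],[0,0,0]],"roll":[0,0],"jaw":[-0.54,-0.54]}'
```

```text
t: 20.45
eef_pos: [0.4743, -0.1652, 0.1003]
tcp_rot: [-3.141, -0.001, 1.461]
force: [-1.7, 5.8, 1.7]
opening: 0.0198
```

```bash
python3 -m jog '{"translation":[[-0.001,0,0],[0,0,0]],"roll":[0,0],"jaw":[-0.54,-0.54]}'
```

```text
t: 20.7
eef_pos: [0.4742, -0.1661, 0.1003]
tcp_rot: [-3.141, -0.001, 1.461]
force: [-1.4, 6.9, 1.5]
opening: 0.0196
```

```bash
python3 -m jog '{"translation":[[0.006,0,0],[0,0,0],[0,0,-0.025],[0,0,-0.03],[0.03,0.04,0],[0.03,0.04,0],[0.03,0.04,0],[0.016,0.027,0],[0,0,0],[0,0,0]],"roll":[0,0,0,0,0,0,0,0,0,0],"jaw":[-0.54,0,0,0,0,0,0,0,0,0]}' 20
python3 look.py w5
python3 - <<'E'
from h import *
for n in("side","top"):
    c=manip.read_camera(n); cv2.imwrite(f"pics/{n}5.png",c["img"][:,:,::-1])
E
```

```text
t: 21.95
eef_pos: [0.6323, -0.0715, 0.1551]
tcp_rot: [-3.141, 0.0, 1.461]
force: [-0.8, -0.1, -0.6]
opening: 0.0428
[ 0.63209185 -0.07166614  0.15525229] [-3.14141540e+00  2.52245948e-04  1.46064211e+00] [ 0.31435913 -0.41911711 -0.20662693]
[248.77275101 237.38986152] [296.31825303 262.16958457]
```

View pics/w5c.png

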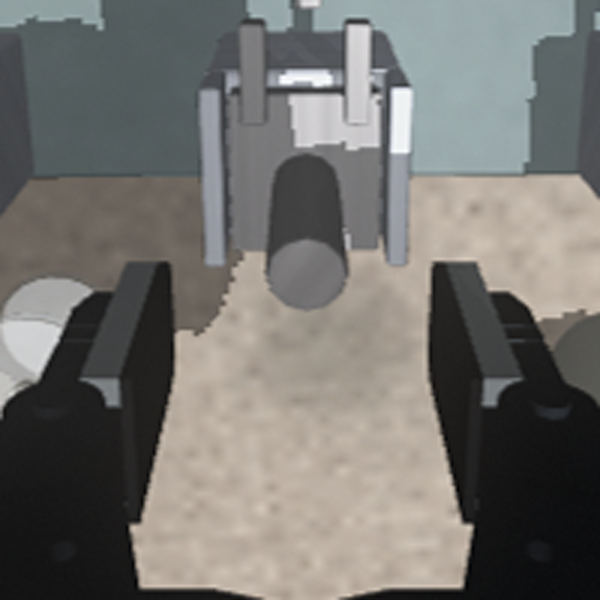

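View pics/side5.png

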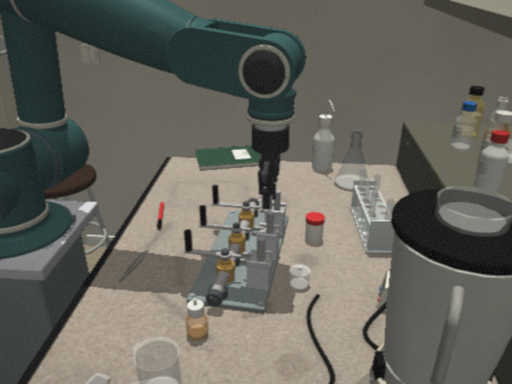

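```bash
python3 -m jog '{"translation":[[0.001,0.002,0.03],[0,0,0.023],[0,0,0],[0,0,0],[0,0,0]],"roll":[0,0,0,0,0],"jaw":[0,0,-0.3,-0.5,-0.55]}' 20; python3 -m jog '{"translation":[[0,0,0],[0,0,0],[0,0,0]],"roll":[0,0,0],"jaw":[-0.6,-0.7,-0.75]}' 20
```

```text
t: 22.72
eef_pos: [0.6351, -0.0706, 0.1038]
tcp_rot: [3.14, 0.0, 1.461]
force: [0.1, 0.6, 0.2]
opening: 0.0195
t: 23.1
eef_pos: [0.635, -0.0707, 0.1031]
tcp_rot: [3.141, 0.0, 1.461]
force: [-1.8, -1.8, 6.5]
opening: 0.0153
```

```bash
python3 -m jog '{"translation":[[0,-0.003,0],[0,-0.003,0],[0,-0.003,0],[0,0,0]],"roll":[0,0,0,0],"jaw":[-0.75,-0.75,-0.75,-0.75]}' 20;python3 -m jog '{"translation":[[0,-0.003,0],[0,-0.003,0],[0,-0.003,0],[0,0,0]],"roll":[0,0,0,0],"jaw":[-0.75,-0.75,-0.75,-0.75]}' 20
```

```text
t: 23.6
eef_pos: [0.6259, -0.0697, 0.1031]
tcp_rot: [3.14, 0.001, 1.461]
force: [-1.0, -2.9, 6.9]
opening: 0.0153
t: 24.1
eef_pos: [0.617, -0.0688, 0.1031]
tcp_rot: [3.14, 0.001, 1.461]
force: [0.5, -4.1, 7.3]
opening: 0.0156
```

```bash
python3 -m jog '{"translation":[[0,-0.001,0],[0,-0.001,0],[0,0,0]],"roll":[0,0,0],"jaw":[-0.75,-0.75,-0.75]}'
```

```text
t: 24.48
eef_pos: [0.6152, -0.0686, 0.1031]
tcp_rot: [3.14, 0.001, 1.461]
force: [0.2, -3.8, 5.8]
opening: 0.0154
```

```bash
python3 -m jog '{"translation":[[0,-0.001,0],[0,0,0]],"roll":[0,0],"jaw":[-0.75,-0.75]}'
```

```text
t: 24.72
eef_pos: [0.6142, -0.0685, 0.1031]
tcp_rot: [3.14, 0.001, 1.461]
force: [1.8, -4.8, 5.6]
opening: 0.0153
```

```bash
python3 -m jog '{"translation":[[0,-0.001,0],[0,0,0]],"roll":[0,0],"jaw":[-0.75,-0.75]}'
```

```text
t: 24.98
eef_pos: [0.6135, -0.0684, 0.1031]
tcp_rot: [3.139, 0.001, 1.461]
force: [4.4, -5.0, 4.5]
opening: 0.0155
```

```bash
python3 -m jog '{"translation":[[0,-0.001,0],[0,0,0]],"roll":[0,0],"jaw":[-0.75,-0.75]}'
```

```text
t: 25.22
eef_pos: [0.6134, -0.0684, 0.1033]
tcp_rot: [3.137, 0.001, 1.461]
force: [13.9, -6.2, -0.5]
opening: 0.0151
```

```bash
python3 -m jog '{"translation":[[0,-0.001,0],[0,0,0]],"roll":[0,0],"jaw":[-0.75,-0.75]}'
```

```text
t: 25.48
eef_pos: [0.6132, -0.0684, 0.1034]
tcp_rot: [3.135, 0.001, 1.461]
force: [23.5, -7.8, -4.4]
opening: 0.0151
```

```bash
python3 -m jog '{"translation":[[0,-0.001,0],[0,0,0]],"roll":[0,0],"jaw":[-0.75,-0.75]}'
```

```text
t: 25.72
eef_pos: [0.6123, -0.0683, 0.1034]
tcp_rot: [3.134, 0.001, 1.461]
force: [24.5, -5.1, -4.3]
opening: 0.015
```

```bash
python3 -m jog '{"translation":[[0,0,0],[0,0,0],[0,0,-0.03],[0,0,-0.04],[0,0,-0.05],[0,-0.05,-0.05],[0,-0.05,-0.03],[0,-0.05,0],[0,-0.05,0],[0,0,0]],"roll":[0,0,0,0,0,0,0,0,0,0],"jaw":[-0.3,0,0,0,0,0,0,0,0,0]}' 20
python3 - <<'E'
from h import *
for n in("side","top","wrist"):
    c=manip.read_camera(n); im=c["img"][:,:,::-1];cv2.imwrite(f"pics/{n}6.png",im)
    if n=="top": cv2.imwrite("pics/top6c.png",cv2.resize(im[130:250,180:380],None,fx=4,fy=4,interpolation=cv2.INTER_CUBIC))
    if n=="side": cv2.imwrite("pics/side6c.png",cv2.resize(im[170:350,170:330],None,fx=3.2,fy=3.2,interpolation=cv2.INTER_CUBIC))
E
```

```text
t: 26.98
eef_pos: [0.4147, -0.0461, 0.2975]
tcp_rot: [3.139, 0.0, 1.461]
force: [0.3, 0.2, 0.8]
opening: 0.0427
```

View pics/side6c.png

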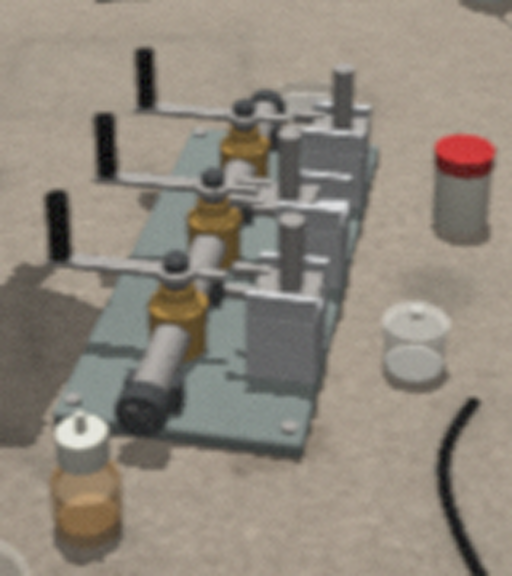

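View pics/wrist6.png

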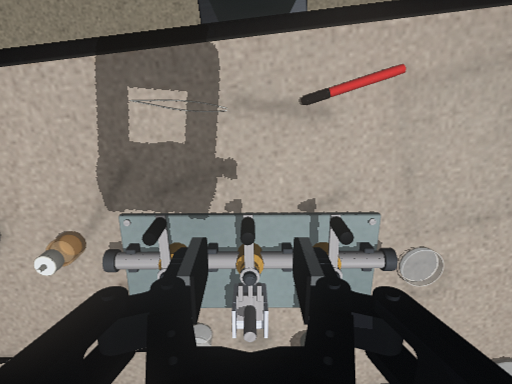

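View pics/top6c.png

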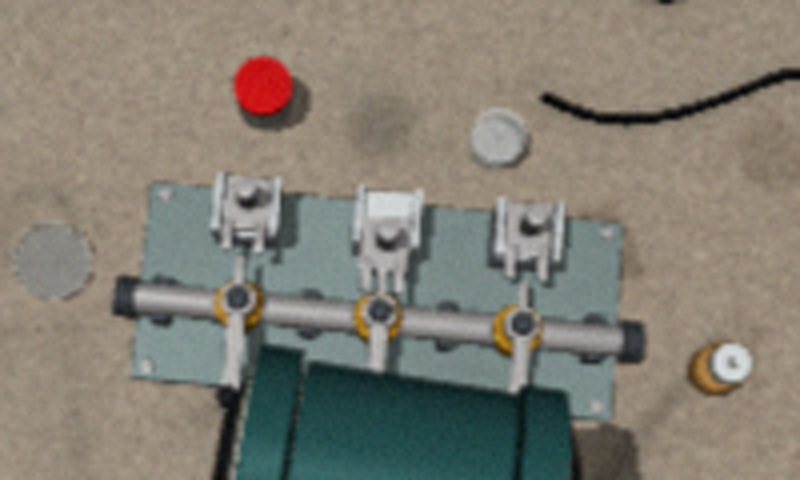

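```bash
python3 -c "
from bench import manip
print(manip.observe()['t'],manip.job_done())"
```

```text
the job is handed in; nothing more can be done
27.125 None
```

I found the worn tap, which is the middle one, and slid its lock-out bolt home. The job was handed in at 27.1 s of the 54 s allowed.

- **Finding the worn tap:** I rocked all three levers with the jaws held loosely round the black knobs, first left and then right, in 1 mm steps near the end of travel. Between the points of resistance, the left and right levers moved about 8 mm and the middle one about 25 mm. Those figures include about 3.5 mm of slack between jaws and knob. The measured force peaked at about 8.3 N on the middle lever and about 8 N on the left and right levers, well below the 16 N at which a tap is forced.
- **Locking it:** I gripped the middle bolt's knob and slid it about 22 mm towards its lever. There it hit its stop, and the force climbed from a few newtons to about 24 N before the fingers slipped on the knob. I then let go and drew the arm back clear of everything.
- **Last checks:** The final pictures show the middle bolt's fork straddling the lever's tail. The left and right bolts are still open, and the jar, bottles and dish appear where they were. I judged these by eye and did not measure them.
- **What disagreed:** My first position estimates from the side and top cameras were off by 3 to 5 mm from what the wrist camera showed. I corrected each approach with the wrist camera before touching anything.

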